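# Sort the grading table's odds and ends into their trays

### The arm

A 7-joint arm with a two-finger parallel gripper is mounted at the origin on a cart in front of the work surface, level with it; the furniture and walls round the work are solid. World frame = base frame: x ahead of the robot, y to its left, z up, the work surface at z = 0. Lengths are in mm, angles in rad, forces in N, time in s.
With the tool pointing down it reaches from about 400 to 850 mm from the base axis. Payload 4.5 kg.
Tool frame: the origin (TCP) lies on the centre line of the jaws, within the pads' length; the fingertips stand 25 mm ahead of it and the grasp point (between the pads) lies 6 mm ahead of it (manip.nose_length is the distance from the TCP to the fingertips, in mm); z points along the fingers, y is the direction in which the jaws open and shut (so a half turn about z gives the same grasp; the last joint's range is limited). The gripper opens to 85 mm and grips with 20 to 120 N. Pads are 22 mm wide; open, the fingers measure 114 mm over their backs; the gripper's body (76 mm by 85 mm) begins 54 mm behind the grasp point. The pads swing forward as they close: fully open they stand 13 mm farther back than shut.
Start: joints at [-1.166, 0.689, -0.195, 1.565, 0.157, 0.902, -0.215], TCP at [226.458, 582.556, 225.117] pointing down, gripper open.
Joint ranges: [-3.01, 3.01], [-0.46, 2.08], [-1.47, 1.51], [0.13, 2.56], [-1, 4.14], [0.04, 2.09], [-2.66, 2.66]. Speed limits (rad/s): [2.57, 2.57, 3.14, 3.14, 3.14, 3.14, 3.14].

### API

Orientations are given as a 3x3 rotation matrix whose columns are the frame's x, y, z axes.
In Python, from bench import manip, cams, recognise, tip_of gives the robot as it stands. The module is installed in compiled form; this text tells all that it offers.
- The arm moves only by the tool carry_out, never from a script. Its arguments are lists of equal length, an entry for each row: "hand": the closure, from 0 (fully open) to 1 (shut); "dp": the shift along the tool's x, y, z in m, a list of three; "twist": the turn about the tool's z in rad. In form: {"hand": [hand, ...], "dp": [[dx, dy, dz], ...], "twist": [twist, ...]}. A call has exactly 8 rows; each row is the pose to reach, as a shift and turn from the pose measured when the call began, along the tool's axes at that moment; what a row does not reach only later rows make up. A row lasts 1/8 s, in which the tool goes at most 62.5 mm and 10.7 degrees, less where a joint would pass 70% of its speed; a pose out of reach is approached as far as the arm can. A call with a gripper value outside its range is refused whole. The fingers move at their own pace and stop on an object; "newtons" is the grip in N (left out, the last holds). Time passes only in rows, so rows that repeat a pose let the fingers close, or fill a call up. It gives the time, the measured TCP pose, the force and the opening at its end, in the units of the state.
- manip.get_obs(): the state, without advancing time (a new reading comes with each control period).
- cams.grab_frame(name): name is "scene" or "top" or "wrist"; returns a dict with "img" (480x640x3 uint8, red, green, blue), "intrinsics" (3x3 intrinsics, pixels), "extrinsics" (4x4, takes a point from camera to world coordinates); the wrist camera has in their place "T_tool_cam" (4x4, takes a point from camera to tool coordinates, whose origin is the TCP and whose axes are the flange's). Camera axes: x right, y up, looking along -z (the intrinsics and any distortion apply to the point x, -y, -z); pixel columns grow to the right and rows downward; lengths in mm; the calibration is good to about 2 mm. A picture is of the moment at which its call begins: read the wrist's pose just before it. There is no depth.
- manip.finish_job(): hands the job in, once; it reports no verdict.
Trained networks look in a picture, given as the dict that the camera call returned (one of the last four; its "shot" number tells which), for a name from the list of things; names that differ only in an ending like _2 or _b are one class to them, and where a whole thing is asked for, a point or a joint stands for the part that bears it (a point fixed in the world has none). Each returns a list of dicts, best first, with "confidence" (0 to 1); they miss things now and then, are a little off and sometimes report something else, mostly with a low value. They report only what shows in the picture. A call takes as long as a camera call. They do not tell look-alikes from the thing itself.
- recognise(picture, thing): "extent" ([left, top, right, bottom] in pixels, round what is visible of it).
- tip_of(picture, thing): "uv" ([column, row] in pixels: a listed point, or the origin of a listed thing).
The state is a dict: "t": time; "qpos": joint angles; "joint_velocities": joint speeds; "tau": joint torques, N m; "eef_pos": TCP position; "orientation": TCP orientation; "ft_force": force on the tool from outside, world axes, zero at the start; "ft_torque": the same for the moment, N m; "opening": finger opening in mm.
Only numpy, scipy, OpenCV 4.12 (cv2) and the standard library are available. Lean on these libraries where they do the work, as an engineer would, in place of code of your own. Each camera call takes 0.05 s, during which the arm holds its last target. There are 200 camera calls.

### The job

Tidy the grading table: put the two loose kiwis into the wooden tray with two bays, one in each bay, lay the felt marker lengthwise in the long narrow tray, and stand the rubber stamp upright in the small square tray. Leave the roll of stickers that lies among them where it is.

Things in the scene. Friction and masses are not known exactly. Their poses are not given: they have to be found in the camera images.
- kiwi_a_mid (a point): the larger of the two loose brown kiwi fruits, 57 x 70 x 48 mm (x, y, z), lying on the table; the point is the middle of the fruit, 24 mm above its underside; y runs along its 70 mm length, x across the 57 mm waist (grasp across x)
- kiwi_b_mid (a point): the smaller loose brown kiwi fruit, 53 x 70 x 43 mm (x, y, z); the point is the middle of the fruit, 21.5 mm above its underside; y runs along its 70 mm length, x across the 53 mm waist (grasp across x). The kiwis in the big crate behind are not part of the job
- marker: felt marker, a round barrel 128 mm long and 16 mm thick, lying on its side on the table; origin at the underside of the middle, y along the barrel, z up
- stamp: wooden rubber stamp standing upright, 71 mm tall: a block base 30 x 56 mm (x, y) and 22 mm high, above it a turned round handle on the middle axis, up to 24 mm in diameter, from 22 to 71 mm height; origin at the centre of the underside, z up along the handle
- fruit_tray: low open light wooden tray with ONE cross wall that makes two equal bays for fruit; outside 117 x 194 mm (x, y), walls 6 mm thick and 22 mm high, floor 5 mm thick, fixed to the table; each bay is 105 mm (x) by 88 mm (y) inside, bay centres at y = +47 mm and y = -47 mm from the origin; origin at the centre of the underside
- pen_tray: long narrow open light wooden tray without inner walls, for pens; outside 78 x 184 mm (x, y), inside 66 x 172 mm, walls 6 mm thick and 18 mm high, floor 5 mm thick, fixed to the table; its long side is y; origin at the centre of the underside
- stamp_tray: small square open light wooden tray without inner walls, for the stamp; outside 96 x 96 mm, inside 84 x 84 mm, walls 6 mm thick and 18 mm high, floor 5 mm thick, fixed to the table; origin at the centre of the underside
- sticker_roll: bystander: roll of stickers lying flat among the loose things, 76 mm in diameter, 32 mm high; origin at the centre of its underside
- secateurs: bystander: shut hand secateurs lying flat at the left end of the table, 58 x 176 x 19 mm (x, y, z), y along them; origin at the centre of the underside
- tape_roll: bystander: roll of packing tape lying flat, 98 mm in diameter, 48 mm high, at the left; origin at the centre of its underside
Mind the look-alikes: they are no part of the job. What is shaped like the stamp but orange or yellow is not meant.

How it is judged:
By the outcome, as a careful person would: the job done as asked, in the order asked, and still so for the second after the job is handed in, with the robot touching nothing.
It also fails if it takes over 93 s, if anything falls off the work surface, if the arm or the gripper's body presses on something with over 40 N, if the wrist force passes 120 N, or if a joint passes its speed limit or range.

## Working session

There is one attempt and no reset: what is moved stays moved. The work goes in short steps, Python scripts to look and compute and a tool call to move; the robot and the scene stay as the last step left them, time stands still between calls to the robot, and variables do not carry over. Pictures are saved under pics/ and viewed, about 12 in all and at most 16, crops included, and the job is handed in when it is done.

Besides the shell and the picture viewer there is one more tool, called after "Request:" by a JSON object that holds its "op" and its "data". carry_out: Moves the arm, as the interface text tells. Its arguments: {"type":"object","properties":{"hand":{"type":"array","items":{"type":"number"}},"dp":{"type":"array","items":{"type":"array","items":{"type":"number"}}},"twist":{"type":"array","items":{"type":"number"}},"newtons":{"type":"number"}},"required":["hand","dp","twist"]}

```bash
mkdir -p pics; cat > h.py <<'E'
from bench import manip, cams, recognise, tip_of
import numpy as np, cv2
def save(f,n,crop=None,scale=1):
    im=f["img"][:,:,::-1]
    if crop: l,t,r,b=crop; im=im[t:b,l:r]
    if scale!=1: im=cv2.resize(im,None,fx=scale,fy=scale,interpolation=cv2.INTER_CUBIC)
    cv2.imwrite("pics/"+n,im)
def ext(f,obs=None):
    if "extrinsics" in f: return np.array(f["extrinsics"])
    T=np.eye(4);T[:3,:3]=obs["orientation"];T[:3,3]=obs["eef_pos"];return T@np.array(f["T_tool_cam"])
def px2w(f,uv,z,obs=None):
    K=np.array(f["intrinsics"]);E=ext(f,obs)
    d=np.linalg.inv(K)@[uv[0],uv[1],1];d=E[:3,:3]@[d[0],-d[1],-d[2]]
    o=E[:3,3];return o+d*(z-o[2])/d[2]
def w2px(f,p,obs=None):
    K=np.array(f["intrinsics"]);c=np.linalg.inv(ext(f,obs))@np.r_[p,1]
    q=K@[c[0],-c[1],-c[2]];return q[:2]/q[2]
E
python3 - <<'E'
from h import *
o=manip.get_obs();print({k:np.round(v,3).tolist() for k,v in o.items()})
for c in ["top","scene"]:
    f=cams.grab_frame(c);print(c,[k for k in f if k!="img"],np.round(ext(f),2).tolist(),np.round(f["intrinsics"],1).tolist());save(f,c+"0.png")
    for n,z in [("kiwi_a_mid",24),("kiwi_b_mid",21),("marker",0),("stamp",0),("fruit_tray",0),("pen_tray",0),("stamp_tray",0),("sticker_roll",0),("secateurs",0),("tape_roll",0)]:
        for r in tip_of(f,n)[:4]: print(n,round(r["confidence"],2),np.round(r["uv"]),np.round(px2w(f,r["uv"],z)[:2]))
E
```

```text
{'t': 0.0, 'qpos': [-1.166, 0.69, -0.195, 1.566, 0.157, 0.903, -0.215], 'joint_velocities': [0.001, 0.002, 0.001, -0.0, 0.002, 0.001, -0.001], 'tau': [-0.0, -53.96, -1.266, -15.854, 0.009, 0.009, 0.0], 'eef_pos': [226.295, 581.855, 224.278], 'orientation': [[-0.932, 0.362, -0.001], [0.362, 0.932, -0.002], [-0.0, -0.002, -1.0]], 'ft_force': [-0.818, -0.76, 0.577], 'ft_torque': [-0.006, 0.022, -0.007], 'opening': 85.46}
top ['intrinsics', 'extrinsics', 'shot'] [[-0.03, 0.99, -0.15, 247.91], [-1.0, -0.03, -0.0, -102.13], [-0.0, 0.15, 0.99, 1913.79], [0.0, 0.0, 0.0, 1.0]] [[583.0, 0.0, 311.1], [0.0, 583.0, 245.8], [0.0, 0.0, 1.0]]
kiwi_a_mid 0.81 [243. 276.] [433. 123.]
kiwi_b_mid 0.65 [198. 269.] [461. 271.]
marker 0.73 [290. 268.] [460. -28.]
marker 0.44 [336. 269.] [ 451. -182.]
stamp 0.6 [411. 242.] [ 533. -432.]
stamp 0.56 [465. 259.] [ 472. -609.]
stamp 0.53 [418. 284.] [ 395. -448.]
stamp 0.46 [390. 270.] [ 444. -358.]
fruit_tray 0.97 [288. 224.] [605. -27.]
pen_tray 0.65 [364. 217.] [ 622. -282.]
stamp_tray 0.83 [204. 221.] [623. 253.]
sticker_roll 0.9 [290. 268.] [457. -30.]
secateurs 0.71 [151. 283.] [420. 429.]
tape_roll 0.71 [151. 284.] [418. 430.]
scene ['intrinsics', 'extrinsics', 'shot'] [[0.67, 0.56, -0.48, -165.37], [-0.74, 0.5, -0.45, -691.39], [-0.01, 0.66, 0.75, 1090.91], [0.0, 0.0, 0.0, 1.0]] [[519.6, 0.0, 319.2], [0.0, 519.6, 236.6], [0.0, 0.0, 1.0]]
kiwi_a_mid 0.87 [250. 222.] [433. 127.]
kiwi_b_mid 0.74 [225. 195.] [459. 261.]
marker 0.56 [336. 286.] [ 441. -189.]
stamp 0.96 [485. 381.] [ 469. -607.]
stamp 0.8 [390. 324.] [ 445. -359.]
stamp 0.8 [401. 364.] [ 377. -443.]
stamp 0.74 [434. 324.] [ 517. -438.]
fruit_tray 0.56 [329. 217.] [612. -11.]
pen_tray 0.97 [405. 265.] [ 617. -278.]
stamp_tray 0.63 [266. 178.] [606. 242.]
sticker_roll 0.59 [291. 254.] [440. -28.]
secateurs 0.63 [182. 183.] [418. 420.]
tape_roll 0.6 [229. 152.] [614. 427.]
tape_roll 0.18 [247. 222.] [441. 150.]
```

```bash
python3 - <<'E'
from h import *
for c,cr in [("top",(120,150,500,320)),("scene",(140,100,540,400))]:
    im=cv2.imread(f"pics/{c}0.png");l,t,r,b=cr
    cv2.imwrite(f"pics/{c}0c.png",cv2.resize(im[t:b,l:r],None,fx=2,fy=2,interpolation=cv2.INTER_CUBIC))
E
```

```text
(no output)
```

View pics/top0c.png

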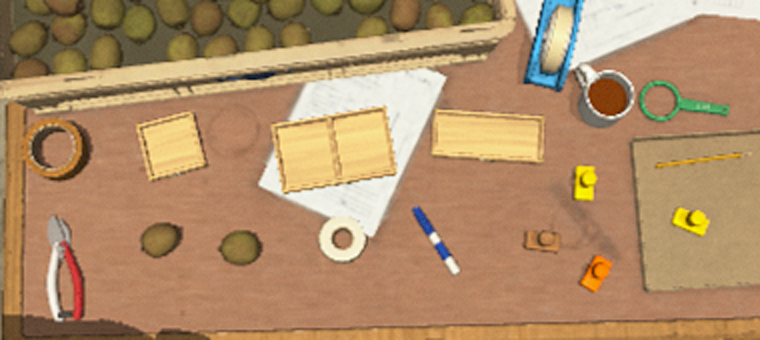

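View pics/scene0c.png

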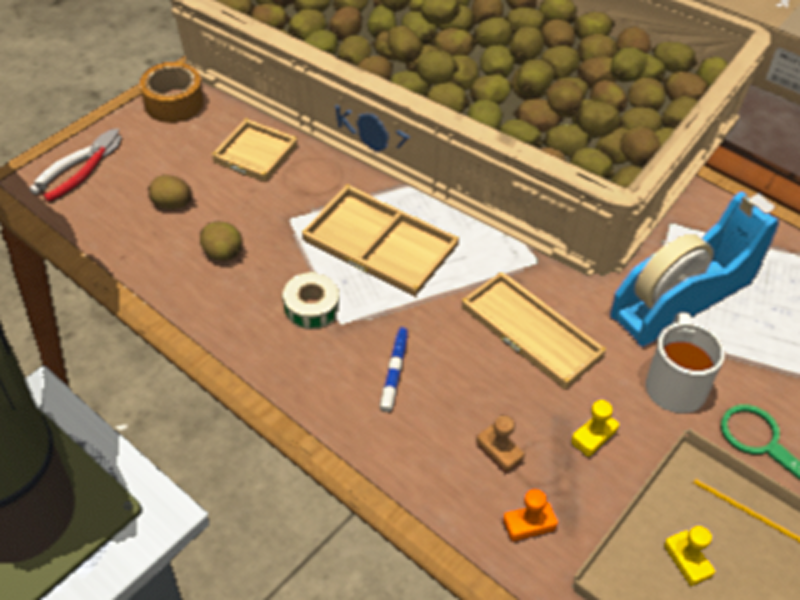

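Both pictures agree. In the top crop the kiwis are at (161,239) and (240,247), the sticker roll at (343,239), and the marker runs from (417,209) to (457,271). The brown stamp is at (543,240); the orange and yellow ones are look-alikes. The stamp tray is at (171,146), the two-bay tray at (334,149) and the pen tray at (488,135). I'll move over the kiwis and take a closer look.

Request:
{"op": "carry_out", "data": {"hand": [0,0,0,0,0,0,0,0], "dp": [[-0.045,-0.04,-0.01],[-0.09,-0.08,-0.02],[-0.135,-0.12,-0.03],[-0.18,-0.16,-0.04],[-0.225,-0.2,-0.05],[-0.27,-0.24,-0.06],[-0.31,-0.27,-0.06],[-0.33,-0.29,-0.06]], "twist": [0,0,0,0,0,0,0,0]}}

```text
t: 2.1
eef_pos: [430.6, 189.8, 285.4]
orientation: [[-0.931, 0.366, 0.001], [0.366, 0.931, -0.0], [-0.001, 0.0, -1.0]]
ft_force: [0.0, 0.4, -0.0]
opening: 85.5
```

```bash
cat >> h.py <<'E'
def look(name):
    o=manip.get_obs();f=cams.grab_frame("wrist");save(f,name)
    print("t",o["t"],"tcp",np.round(o["eef_pos"],1),"R",np.round(o["orientation"],3).tolist(),"q",np.round(o["qpos"],2),"open",round(o["opening"],1));return f,o
def tips(f,o,names):
    Z={"kiwi_a_mid":24,"kiwi_b_mid":21}
    for n in names:
        for r in tip_of(f,n)[:3]: print(n,round(r["confidence"],2),np.round(r["uv"]),np.round(px2w(f,r["uv"],Z.get(n,0),o)[:2],1))
E
python3 - <<'E'
from h import *
f,o=look("w1.png");print(np.round(f["T_tool_cam"],3).tolist(),np.round(f["intrinsics"],1).tolist())
tips(f,o,["kiwi_a_mid","kiwi_b_mid","fruit_tray","stamp_tray","sticker_roll"])
E
```

```text
t 2.1 tcp [430.6 189.8 285.4] R [[-0.931, 0.366, 0.001], [0.366, 0.931, -0.0], [-0.001, 0.0, -1.0]] q [-0.35  0.41 -0.24  1.93  0.13  0.81  0.54] open 85.5
[[-0.001, 0.946, 0.325, 84.483], [1.0, 0.001, 0.0, -0.783], [0.0, 0.325, -0.946, -149.015], [0.0, 0.0, 0.0, 1.0]] [[381.9, 0.0, 318.1], [0.0, 381.9, 234.2], [0.0, 0.0, 1.0]]
kiwi_a_mid 0.61 [273. 212.] [440.5 130.5]
kiwi_b_mid 0.7 [390. 184.] [458. 262.]
fruit_tray 0.64 [215. 355.] [599.6 -27.1]
fruit_tray 0.2 [ 48. 299.] [ 445.  -187.7]
stamp_tray 0.79 [416. 298.] [616.3 249.3]
sticker_roll 0.84 [157. 260.] [449.5 -32.6]
```

View pics/w1.png

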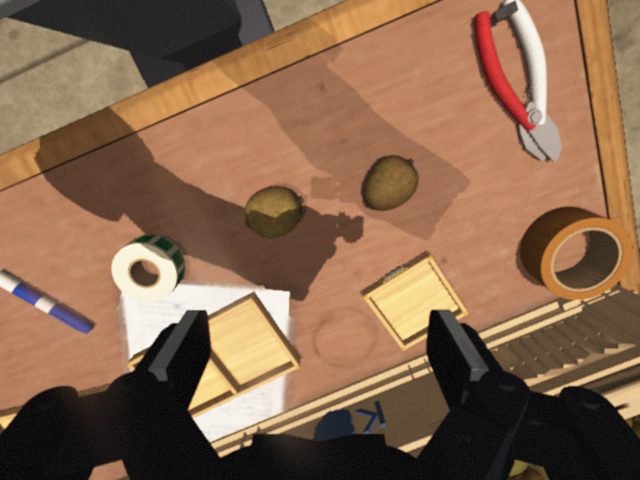

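The wrist view shows kiwis at (273,211) and (390,184), the stamp tray at (415,300), and the fruit tray partly behind the left finger at (215,355). I'll fit known outlines for precise poses.

```bash
cat >> h.py <<'E'
from scipy.optimize import minimize
def box(a,b,h,z0=0): return np.array([[i*a/2,j*b/2,z] for i in(-1,1) for j in(-1,1) for z in(z0,z0+h)])
def cyl(r,L): return np.array([[r*np.cos(t),s*L/2,r+r*np.sin(t)] for s in(-1,1) for t in np.linspace(0,6.28,24)])
def ell(a,b,c):
    u,v=np.meshgrid(np.linspace(0,2*np.pi,30),np.linspace(0,np.pi,16))
    return np.c_[(a/2*np.cos(u)*np.sin(v)).ravel(),(b/2*np.sin(u)*np.sin(v)).ravel(),(c/2+c/2*np.cos(v)).ravel()]
def proj(f,P,o):
    c=(np.linalg.inv(ext(f,o))@np.c_[P,np.ones(len(P))].T);q=np.array(f["intrinsics"])@np.array([c[0],-c[1],-c[2]]);return (q[:2]/q[2]).T
def segment(f,rect,pad=8):
    im=np.ascontiguousarray(f["img"][:,:,::-1]);S=3
    l,t,r,b=[int(v) for v in rect];m=25
    L,T=max(l-m,0),max(t-m,0);c=cv2.resize(im[T:b+m,L:r+m],None,fx=S,fy=S,interpolation=cv2.INTER_CUBIC)
    mk=np.zeros(c.shape[:2],np.uint8)
    cv2.grabCut(c,mk,((l-L-pad//2)*S,(t-T-pad//2)*S,(r-l+pad)*S,(b-t+pad)*S),np.zeros((1,65)),np.zeros((1,65)),6,cv2.GC_INIT_WITH_RECT)
    mk=((mk==1)|(mk==3)).astype(np.uint8);n,lab,st,_=cv2.connectedComponentsWithStats(mk)
    if n>1: mk=(lab==1+np.argmax(st[1:,4])).astype(np.uint8)
    return mk,(L,T,S)
def fit(f,o,rect,P,x0,z0=0,yaws=np.arange(0,np.pi,np.pi/8),name=None):
    mk,(L,T,S)=segment(f,rect)
    def hull(p):
        c,s=np.cos(p[2]),np.sin(p[2]);W=np.c_[P[:,0]*c-P[:,1]*s+p[0],P[:,0]*s+P[:,1]*c+p[1],P[:,2]+z0]
        uv=(proj(f,W,o)-[L,T]+.5)*S-.5;return cv2.convexHull(np.round(uv*16).astype(np.int32))
    def cost(p):
        h=np.zeros_like(mk);cv2.fillConvexPoly(h,hull(p),1,shift=4);return 1-(h&mk).sum()/max((h|mk).sum(),1)
    best=min((minimize(cost,[*x0,y],method="Nelder-Mead",options=dict(initial_simplex=[[x0[0]+a,x0[1]+b,y+c] for a,b,c in((0,0,0),(10,0,0),(0,10,0),(0,0,.3))],xatol=.1,fatol=1e-4)) for y in yaws),key=lambda r:r.fun)
    if name:
        im=cv2.resize(np.ascontiguousarray(f["img"][T:T+mk.shape[0]//S,L:L+mk.shape[1]//S,::-1]),(mk.shape[1],mk.shape[0]))
        cv2.drawContours(im,cv2.findContours(mk,0,1)[0],-1,(255,0,0),1);cv2.polylines(im,[hull(best.x)],True,(0,0,255),1,shift=4);cv2.imwrite("pics/"+name,im)
    return np.round([*best.x[:2],np.degrees(best.x[2])%180],1),round(1-best.fun,3)
MODELS=dict(kiwi_a_mid=ell(57,70,48),kiwi_b_mid=ell(53,70,43),marker=cyl(8,128),fruit_tray=box(117,194,22),pen_tray=box(78,184,18),stamp_tray=box(96,96,18),sticker_roll=np.array([[38*np.cos(t),38*np.sin(t),z] for t in np.linspace(0,6.28,24) for z in(0,32)]))
E
python3 - <<'E'
from h import *
o=manip.get_obs();f=cams.grab_frame("wrist")
for k,x0 in [((458,262)),((440,130))] and [("L",(458,262)),("R",(440,130))]:
    rs=recognise(f,"kiwi_a_mid")+recognise(f,"kiwi_b_mid");u=w2px(f,[*x0,22],o)
    rs=[r for r in rs if r["extent"][0]<u[0]<r["extent"][2] and r["extent"][1]<u[1]<r["extent"][3]]
    r=rs[0]["extent"];print(k,np.round(r))
    for m in("kiwi_a_mid","kiwi_b_mid"): print(m,fit(f,o,r,MODELS[m],x0,name=f"fit{k}{m[5]}.png"))
r=recognise(f,"stamp_tray")[0]["extent"];print("wrist stamp_tray",fit(f,o,r,MODELS["stamp_tray"],(616,249)))
t=cams.grab_frame("top")
for n,x0 in [("fruit_tray",(603,-25)),("pen_tray",(618,-280)),("stamp_tray",(618,250)),("marker",(450,-185)),("sticker_roll",(450,-32))]:
    R=[r for r in recognise(t,n)]
    for r in R[:2]:print(n,r["confidence"],np.round(r["extent"]),fit(t,None,r["extent"],MODELS[n],x0,yaws=np.arange(0,3.1,.4),name=f"fit_{n}.png"))
ims=[cv2.imread("pics/"+n) for n in("fitLb.png","fitRa.png","fit_fruit_tray.png","fit_pen_tray.png","fit_stamp_tray.png")]
W=np.zeros((330,800,3),np.uint8)
x=y=0
C=np.zeros((600,800,3),np.uint8)
for im in ims:
    im=cv2.resize(im,None,fx=.8,fy=.8);h,w=im.shape[:2]
    if x+w>800:x=0;y+=300
    h=min(h,600-y);C[y:y+h,x:x+w]=im[:h];x+=w
cv2.imwrite("pics/fits.png",C)
E
```

```text
L [365. 160. 418. 214.]
kiwi_a_mid (array([457.8, 261.5,  35.8]), np.float64(0.881))
kiwi_b_mid (array([457.1, 262.3,  25.2]), np.float64(0.923))
R [243. 189. 300. 240.]
kiwi_a_mid (array([440.4, 132.5, 176. ]), np.float64(0.953))
kiwi_b_mid (array([440.2, 132.1, 177.2]), np.float64(0.923))
wrist stamp_tray (array([614.6, 246. ,  13.7]), np.float64(0.893))
fruit_tray 0.86 [255. 202. 320. 247.] (array([602.2, -22.1,   7.9]), np.float64(0.933))
pen_tray 0.93 [337. 204. 392. 231.] (array([ 620.9, -278.1,  174.9]), np.float64(0.93))
stamp_tray 0.77 [190. 206. 225. 241.] (array([619.5, 250.6, 102.9]), np.float64(0.932))
marker 0.62 [329. 255. 349. 286.] (array([ 448.5, -185.2,  121.1]), np.float64(0.867))
marker 0.3 [334. 207. 394. 230.] (array([ 450., -185.,    0.]), np.float64(0.0))
sticker_roll 0.66 [279. 256. 304. 282.] (array([453.9, -32.6,  31.5]), np.float64(0.922))
```

View pics/fits.png

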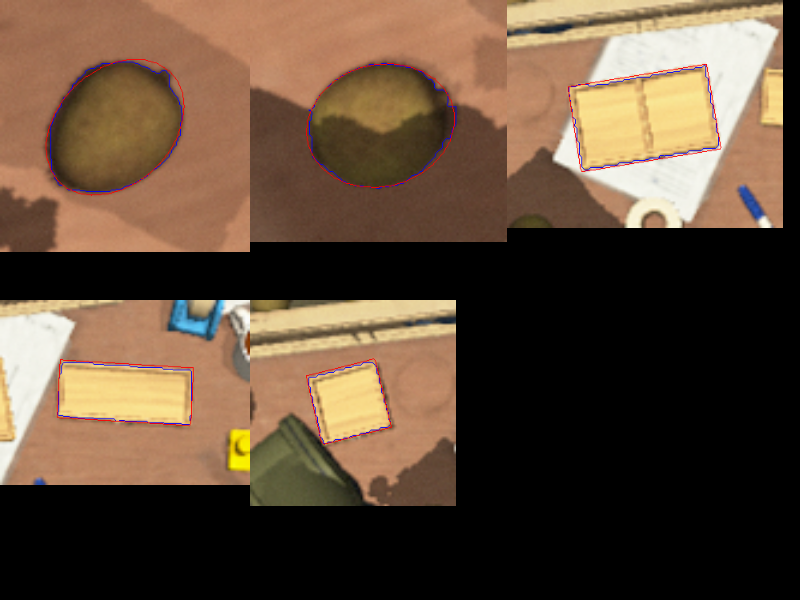

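Fits hold up: kiwi b is at (457,262), yaw 28°. Kiwi a is at (440,132), yaw −4°. Fruit tray (602,−22), yaw 8°; pen tray (621,−278), yaw −5°; stamp tray about (618,249), yaw 13°. Next: grasp kiwi b.

Request:
{"op": "carry_out", "data": {"hand": [0,0,0,0,0,0,0,0], "dp": [[0.001,0.03,0.04],[0.002,0.06,0.08],[0.002,0.077,0.12],[0.002,0.077,0.16],[0.002,0.077,0.2],[0.002,0.077,0.23],[0.002,0.077,0.25],[0.002,0.077,0.2565]], "twist": [0.18,0.36,0.54,0.7,0.7,0.7,0.7,0.7]}}

```text
t: 4.0
eef_pos: [454.5, 265.0, 27.4]
orientation: [[-0.48, 0.878, -0.002], [0.878, 0.48, -0.001], [0.0, -0.002, -1.0]]
ft_force: [-0.6, 0.1, 0.7]
opening: 85.0
```

Request:
{"op": "carry_out", "data": {"hand": [1,1,1,1,1,1,1,1], "dp": [[0,0,0],[0,0,0],[0,0,0],[0,0,0],[0,0,0],[0,0,-0.03],[0,0,-0.06],[0,0,-0.09]], "twist": [0,0,0,0,0,0,0,0], "newtons": 40}}

```text
t: 5.0
eef_pos: [454.8, 265.1, 119.1]
orientation: [[-0.479, 0.878, -0.001], [0.878, 0.479, -0.0], [0.0, -0.001, -1.0]]
ft_force: [-0.3, -0.1, -0.5]
opening: -0.2
```

The jaws shut on nothing, so I'll look.

```bash
python3 - <<'E'
from h import *
f,o=look("w2.png");tips(f,o,["kiwi_b_mid","kiwi_a_mid"])
E
```

```text
t 5.0 tcp [454.8 265.1 119.1] R [[-0.479, 0.878, -0.001], [0.878, 0.479, -0.0], [0.0, -0.001, -1.0]] q [-0.61  0.72 -0.01  1.96  0.02  0.46 -0.13] open -0.2
kiwi_b_mid 0.97 [324. 235.] [457.7 265. ]
kiwi_a_mid 0.83 [221. 367.] [439.9 134.3]
```

View pics/w2.png

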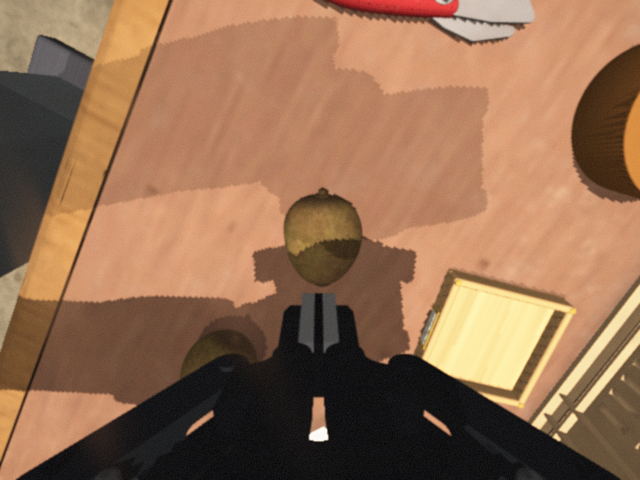

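The kiwi still stands centred at (324,235), stem up-image. The pads probably gripped too high and lifted before they had closed. I'll go lower and close fully before lifting.

Request:
{"op": "carry_out", "data": {"hand": [0,0,0,0,0,0,0,0], "dp": [[0,0.002,0],[-0.001,0.002,0],[-0.001,0.002,0],[-0.001,0.002,0.02],[-0.001,0.002,0.05],[-0.001,0.002,0.075],[-0.001,0.002,0.09],[-0.001,0.002,0.096]], "twist": [0,0,0,0,0,0,0,0]}}

```text
t: 6.15
eef_pos: [457.8, 265.7, 22.4]
orientation: [[-0.479, 0.878, 0.001], [0.878, 0.479, 0.001], [0.0, 0.001, -1.0]]
ft_force: [-0.1, 0.1, -0.2]
opening: 85.2
```

Request:
{"op": "carry_out", "data": {"hand": [1,1,1,1,1,1,1,1], "dp": [[0,0,0],[0,0,0],[0,0,0],[0,0,0],[0,0,0],[0,0,0],[0,0,0],[0,0,0]], "twist": [0,0,0,0,0,0,0,0], "newtons": 40}}

```text
t: 7.15
eef_pos: [458.2, 266.1, 24.8]
orientation: [[-0.48, 0.878, 0.003], [0.878, 0.479, 0.002], [0.001, 0.003, -1.0]]
ft_force: [-2.1, -1.2, 17.5]
opening: 39.9
```

```bash
python3 - <<'E'
from h import *
f,o=look("w3.png");print(o["ft_force"],o["ft_torque"])
save(f,"w3.png",(180,150,480,420),2)
E
```

```text
t 7.15 tcp [458.2 266.1  24.8] R [[-0.48, 0.878, 0.003], [0.878, 0.479, 0.002], [0.001, 0.003, -1.0]] q [-0.61  0.9  -0.01  1.99  0.02  0.25 -0.14] open 39.9
[-2.06113847 -1.22556905 17.54063283] [-0.12280457  0.57393372  0.03714937]
```

View pics/w3.png

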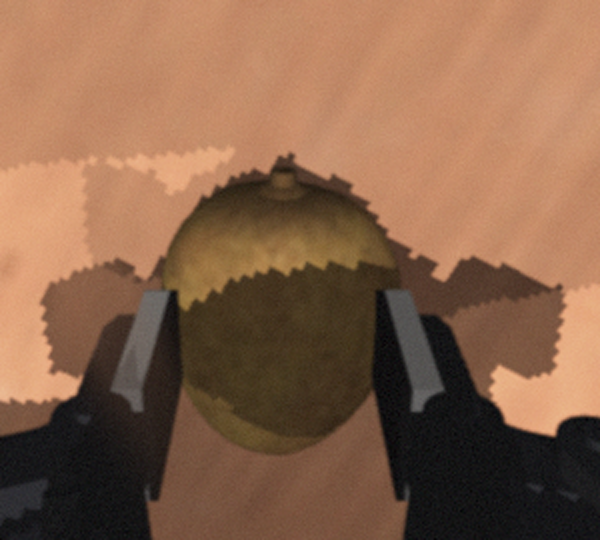

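```bash
python3 - <<'E'
from h import *
f={"extrinsics":np.array([[-.001,.946,.325,84.483],[1,.001,0,-.783],[0,.325,-.946,-149.015],[0,0,0,1]]),"intrinsics":[[381.9,0,318.1],[0,381.9,234.2],[0,0,1]]}
# tool frame: z down; table at z=24.8
P=ell(53,70,43)-[0,0,21.5]
for zc in (24.8-21.5,24.8-26):
  for s in (-10,0,5,10,15,20):
    uv=proj(f,np.c_[P[:,1]+s,P[:,0],P[:,2]+zc],None);print(zc,s,np.round(uv.min(0)),np.round(uv.max(0)))
for x in(-11,11):
  for z in (6,25): print("pad",x,z,np.round(proj(f,np.array([[x,20,z],[x,-20,z]]),None)).tolist())
E
```

```text
3.3000000000000007 -10 [262. 248.] [378. 392.]
3.3000000000000007 0 [260. 227.] [379. 374.]
3.3000000000000007 5 [260. 215.] [380. 364.]
3.3000000000000007 10 [259. 204.] [381. 355.]
3.3000000000000007 15 [259. 192.] [381. 345.]
3.3000000000000007 20 [258. 180.] [382. 336.]
-1.1999999999999993 -10 [260. 252.] [380. 399.]
-1.1999999999999993 0 [259. 230.] [381. 381.]
-1.1999999999999993 5 [258. 218.] [382. 371.]
-1.1999999999999993 10 [258. 207.] [382. 361.]
-1.1999999999999993 15 [257. 195.] [383. 352.]
-1.1999999999999993 20 [256. 182.] [383. 342.]
pad -11 6 [[363.0, 320.0], [277.0, 320.0]]
pad -11 25 [[359.0, 300.0], [281.0, 300.0]]
pad 11 6 [[365.0, 277.0], [275.0, 277.0]]
pad 11 25 [[360.0, 260.0], [279.0, 260.0]]
```

```bash
python3 -c "
from bench import manip;print(manip.nose_length,[a for a in dir(manip) if a[0]!='_'])"
```

```text
25.0 ['IKError', 'finish_job', 'get_obs', 'nose_length']
```

The stated nose length (25 mm) disagrees with the evidence. In the picture the pads are 99 px apart at 40 mm opening, so the tips are about 154 mm from the camera, roughly 35 mm farther back than stated. The upward 17.5 N also suggests the pads are squeezing the top of the fruit. I'll open and descend in guarded steps.

Request:
{"op": "carry_out", "data": {"hand": [0,0,0,0,0,0,0,0], "dp": [[0,0,0],[0,0,0],[0,0,0],[0,0,0.002],[0,0,0.005],[0,0,0.009],[0,0,0.013],[0,0,0.013]], "twist": [0,0,0,0,0,0,0,0]}}

```text
t: 8.2
eef_pos: [458.0, 266.0, 11.3]
orientation: [[-0.48, 0.878, 0.002], [0.878, 0.48, 0.002], [0.0, 0.003, -1.0]]
ft_force: [0.1, -0.6, -0.7]
opening: 85.1
```

Request:
{"op": "carry_out", "data": {"hand": [0,0,0,0,0,0,0,0], "dp": [[0,0,0.001],[0,0,0.002],[0,0,0.003],[0,0,0.004],[0,0,0.005],[0,0,0.005],[0,0,0.005],[0,0,0.005]], "twist": [0,0,0,0,0,0,0,0]}}

```text
t: 9.2
eef_pos: [458.0, 266.0, 6.4]
orientation: [[-0.48, 0.878, 0.002], [0.878, 0.48, 0.002], [0.0, 0.003, -1.0]]
ft_force: [0.1, 0.3, 0.7]
opening: 85.3
```

No contact at z=6.4, so the fingers really are shorter than stated. I'll go on down another 10 mm, then close.

Request:
{"op": "carry_out", "data": {"hand": [0,0,0,0,0,0,0,0], "dp": [[0,0,0.002],[0,0,0.004],[0,0,0.006],[0,0,0.008],[0,0,0.01],[0,0,0.01],[0,0,0.01],[0,0,0.01]], "twist": [0,0,0,0,0,0,0,0]}}

```text
t: 10.2
eef_pos: [458.1, 266.1, -3.6]
orientation: [[-0.48, 0.878, 0.002], [0.878, 0.48, 0.002], [0.0, 0.003, -1.0]]
ft_force: [0.0, -0.3, -0.3]
opening: 85.4
```

Request:
{"op": "carry_out", "data": {"hand": [1,1,1,1,1,1,1,1], "dp": [[0,0,0],[0,0,0],[0,0,0],[0,0,0],[0,0,0],[0,0,0],[0,0,0],[0,0,0]], "twist": [0,0,0,0,0,0,0,0], "newtons": 30}}

```text
t: 11.2
eef_pos: [458.1, 266.1, -3.2]
orientation: [[-0.48, 0.878, 0.002], [0.878, 0.48, 0.002], [0.001, 0.003, -1.0]]
ft_force: [-1.3, -0.7, 5.0]
opening: 50.6
```

Request:
{"op": "carry_out", "data": {"hand": [1,1,1,1,1,1,1,1], "dp": [[0,0,-0.005],[0,0,-0.01],[0,0,-0.02],[0,0,-0.035],[0,0,-0.055],[0,0,-0.08],[0,0,-0.1],[0,0,-0.11]], "twist": [0,0,0,0,0,0,0,0], "newtons": 40}}

```text
t: 12.2
eef_pos: [458.4, 266.2, 108.6]
orientation: [[-0.48, 0.878, 0.004], [0.878, 0.48, 0.003], [0.001, 0.005, -1.0]]
ft_force: [0.7, 0.3, -0.6]
opening: 50.4
```

```bash
python3 - <<'E'
from h import *
f,o=look("w4.png");save(f,"w4.png",(140,120,500,420),2);print(o["ft_force"])
E
```

```text
t 12.2 tcp [458.4 266.2 108.6] R [[-0.48, 0.878, 0.004], [0.878, 0.48, 0.003], [0.001, 0.005, -1.0]] q [-0.61  0.74 -0.01  1.96  0.02  0.43 -0.13] open 50.4
[ 0.66281088  0.28499588 -0.61020394]
```

View pics/w4.png

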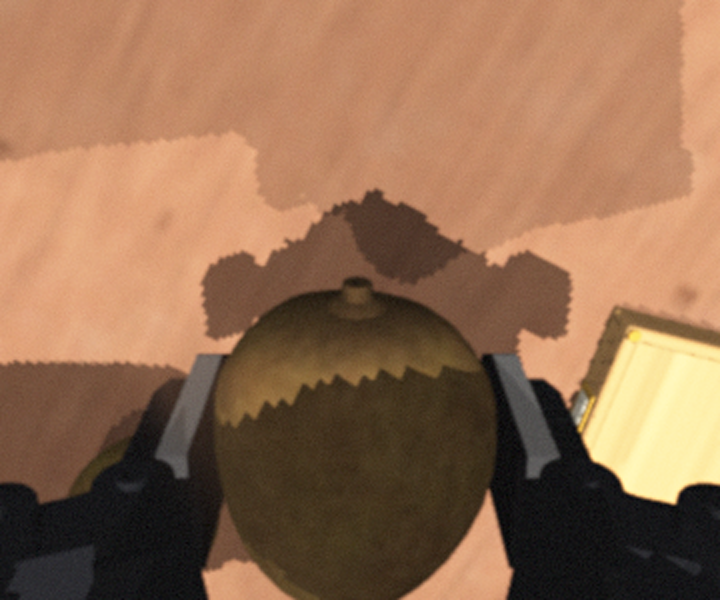

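Kiwi b is held centred between the pads, with its stem at (357,290) in the crop. Now I'll carry it to the left bay.

Request:
{"op": "carry_out", "data": {"hand": [1,1,1,1,1,1,1,1], "dp": [[-0.04,0.001,0],[-0.085,0.002,0],[-0.13,0.003,0],[-0.175,0.004,0],[-0.22,0.005,0],[-0.26,0.005,0],[-0.278,0.005,0.02],[-0.278,0.005,0.05]], "twist": [0.05,0.1,0.15,0.2,0.25,0.3,0.36,0.36]}}

```text
t: 13.25
eef_pos: [598.1, 22.0, 58.7]
orientation: [[-0.135, 0.991, 0.008], [0.991, 0.135, 0.002], [0.001, 0.008, -1.0]]
ft_force: [0.5, 0.6, -0.6]
opening: 50.6
```

```bash
python3 - <<'E'
from h import *
f,o=look("w5.png");save(f,"w5.png",(70,80,570,480),1.5)
for n,x0 in [("fruit_tray",(602,-22))]:
    C,y=np.array([602,-22,0]),np.radians(8);R=np.array([[np.cos(y),-np.sin(y),0],[np.sin(y),np.cos(y),0],[0,0,1]])
    im=f["img"][:,:,::-1].copy()
    for a,b,z in[(117,194,22),(105,182,22),(105,6,22)]:
        P=(R@np.array([[i*a/2,j*b/2,z] for i,j in((-1,-1),(1,-1),(1,1),(-1,1))]).T).T+C
        cv2.polylines(im,[np.round(proj(f,P,o)).astype(int)],True,(0,0,255),1)
    cv2.imwrite("pics/w5.png",cv2.resize(im[80:480,70:570],None,fx=1.5,fy=1.5))
E
```

```text
t 13.25 tcp [598.1  22.   58.7] R [[-0.135, 0.991, 0.008], [0.991, 0.135, 0.002], [0.001, 0.008, -1.0]] q [-0.12  0.88  0.    1.78 -0.01  0.47  0.03] open 50.6
```

View pics/w5.png

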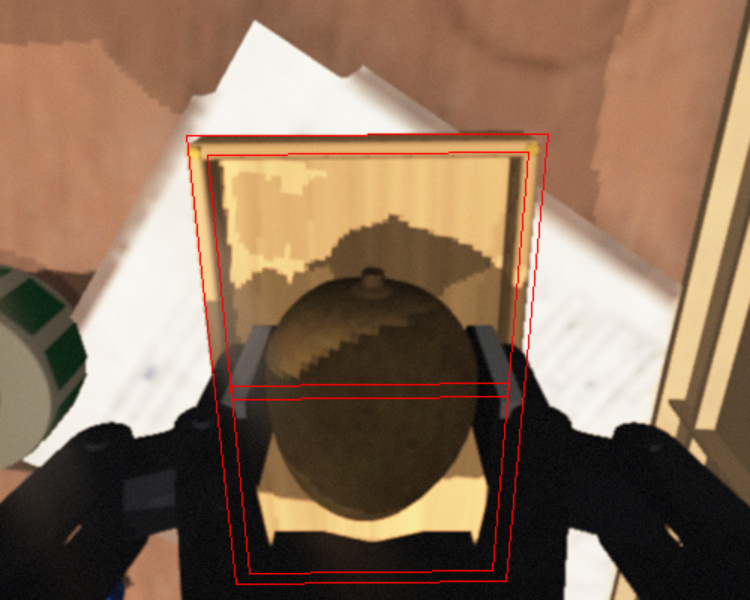

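Kiwi b is over the left bay. The near end wall shows at rows 135–150 of the crop, and my outline agrees within about 2 mm. Lowering and releasing with a limited opening.

Request:
{"op": "carry_out", "data": {"hand": [1,1,1,1,1,1,0.25,0.25], "dp": [[0.002,-0.002,0.01],[0.003,-0.003,0.025],[0.003,-0.003,0.04],[0.003,-0.003,0.05],[0.003,-0.003,0.055],[0.003,-0.003,0.055],[0.003,-0.003,0.055],[0.003,-0.003,0.055]], "twist": [0,0,0,0,0,0,0,0]}}

```text
t: 14.3
eef_pos: [591.2, 26.3, -0.5]
orientation: [[-0.138, 0.99, -0.0], [0.99, 0.138, 0.003], [0.003, 0.0, -1.0]]
ft_force: [-0.0, 0.2, -0.4]
opening: 64.3
```

Request:
{"op": "carry_out", "data": {"hand": [0.25,0.25,0.25,0.25,0.25,0.2,0.1,0], "dp": [[0,0,0],[0,0,-0.005],[0,0,-0.02],[0,0,-0.04],[0,0,-0.065],[0,0,-0.09],[0,0,-0.11],[0,0,-0.12]], "twist": [0,0,0,0,0,0,0,0]}}

```text
t: 15.3
eef_pos: [592.2, 25.9, 122.0]
orientation: [[-0.138, 0.99, 0.003], [0.99, 0.138, 0.003], [0.002, 0.003, -1.0]]
ft_force: [-0.3, -0.2, -0.3]
opening: 85.5
```

Request:
{"op": "carry_out", "data": {"hand": [0,0,0,0,0,0,0,0], "dp": [[0.025,-0.027,0],[0.05,-0.054,0],[0.075,-0.08,0],[0.1,-0.107,0],[0.12,-0.128,0],[0.127,-0.136,0],[0.127,-0.136,0],[0.127,-0.136,0]], "twist": [0.05,0.1,0.15,0.21,0.21,0.21,0.21,0.21]}}

```text
t: 16.3
eef_pos: [441.5, 132.2, 122.0]
orientation: [[0.074, 0.997, 0.005], [0.997, -0.074, 0.003], [0.003, 0.005, -1.0]]
ft_force: [0.5, -0.5, -0.2]
opening: 85.2
```

```bash
python3 - <<'E'
from h import *
f,o=look("w6.png")
for r in recognise(f,"kiwi_a_mid")[:2]: print(r["confidence"],np.round(r["extent"]),fit(f,o,r["extent"],MODELS["kiwi_a_mid"],(440,133),name="fit6.png"))
tips(f,o,["kiwi_a_mid"])
E
```

```text
t 16.3 tcp [441.5 132.2 122. ] R [[0.074, 0.997, 0.005], [0.997, -0.074, 0.003], [0.003, 0.005, -1.0]] q [-0.44  0.67  0.08  2.16 -0.16  0.31 -0.3 ] open 85.2
0.76 [277. 182. 358. 278.] (array([440.3, 132. , 175.5]), np.float64(0.95))
kiwi_a_mid 0.69 [315. 233.] [438.9 132.3]
```

Kiwi a's fit agrees closely. I'll descend 124 mm, grip, and lift.

Request:
{"op": "carry_out", "data": {"hand": [0,0,0,0,0,0,0,0], "dp": [[0,-0.001,0.03],[0,-0.001,0.06],[0,-0.001,0.08],[0,-0.001,0.095],[0,-0.001,0.11],[0,-0.001,0.118],[0,-0.001,0.123],[0,-0.001,0.123]], "twist": [0,0,0,0,0,0,0,0]}}

```text
t: 17.45
eef_pos: [443.8, 133.7, 0.8]
orientation: [[0.074, 0.997, -0.001], [0.997, -0.074, 0.001], [0.001, -0.001, -1.0]]
ft_force: [-0.3, 0.2, 0.1]
opening: 85.4
```

Request:
{"op": "carry_out", "data": {"hand": [1,1,1,1,1,1,1,1], "dp": [[0,0,0],[0,0,0],[0,0,0],[0,0,0],[0,0,0],[0,0,0],[0,0,-0.003],[0,0,-0.01]], "twist": [0,0,0,0,0,0,0,0], "newtons": 40}}

```text
t: 18.45
eef_pos: [443.6, 133.6, 10.8]
orientation: [[0.074, 0.997, -0.002], [0.997, -0.074, 0.001], [0.001, -0.002, -1.0]]
ft_force: [0.1, -0.5, -1.0]
opening: 53.6
```

Request:
{"op": "carry_out", "data": {"hand": [1,1,1,1,1,1,1,1], "dp": [[0,0,-0.01],[0,0,-0.025],[0,0,-0.045],[0,0,-0.065],[0,0,-0.085],[0,0,-0.105],[0,0,-0.12],[0,0,-0.13]], "twist": [0,0,0,0,0,0,0,0]}}

```text
t: 19.45
eef_pos: [443.8, 133.6, 142.0]
orientation: [[0.073, 0.997, -0.001], [0.997, -0.073, 0.001], [0.001, -0.001, -1.0]]
ft_force: [-0.1, 0.3, -1.2]
opening: 53.8
```

Request:
{"op": "carry_out", "data": {"hand": [1,1,1,1,1,1,1,1], "dp": [[-0.03,0.028,0],[-0.06,0.056,0],[-0.09,0.084,0],[-0.12,0.112,0],[-0.15,0.14,0],[-0.175,0.163,0],[-0.189,0.177,0.02],[-0.189,0.177,0.06]], "twist": [-0.03,-0.06,-0.09,-0.12,-0.16,-0.2,-0.21,-0.21]}}

```text
t: 20.45
eef_pos: [608.7, -70.5, 82.4]
orientation: [[-0.134, 0.991, 0.004], [0.991, 0.134, -0.001], [-0.001, 0.004, -1.0]]
ft_force: [-1.0, 1.0, -1.6]
opening: 53.8
```

Request:
{"op": "carry_out", "data": {"hand": [1,1,1,1,1,1,1,1], "dp": [[0,0,0.01],[0,0,0.02],[0,0,0.03],[0,0,0.04],[0,0,0.04],[0,0,0.04],[0,0,0.04],[0,0,0.04]], "twist": [0,0,0,0,0,0,0,0]}}

```text
t: 21.45
eef_pos: [609.1, -70.6, 42.7]
orientation: [[-0.134, 0.991, 0.004], [0.991, 0.134, -0.001], [-0.002, 0.004, -1.0]]
ft_force: [0.4, 0.2, -0.7]
opening: 53.9
```

```bash
python3 - <<'E'
from h import *
f,o=look("w7.png");save(f,"w7.png",(70,80,570,480),1.5)
E
```

```text
t 21.45 tcp [609.1 -70.6  42.7] R [[-0.134, 0.991, 0.004], [0.991, 0.134, -0.001], [-0.002, 0.004, -1.0]] q [-0.13  0.95  0.31  1.74 -0.52  0.52  0.65] open 53.9
```

View pics/w7.png

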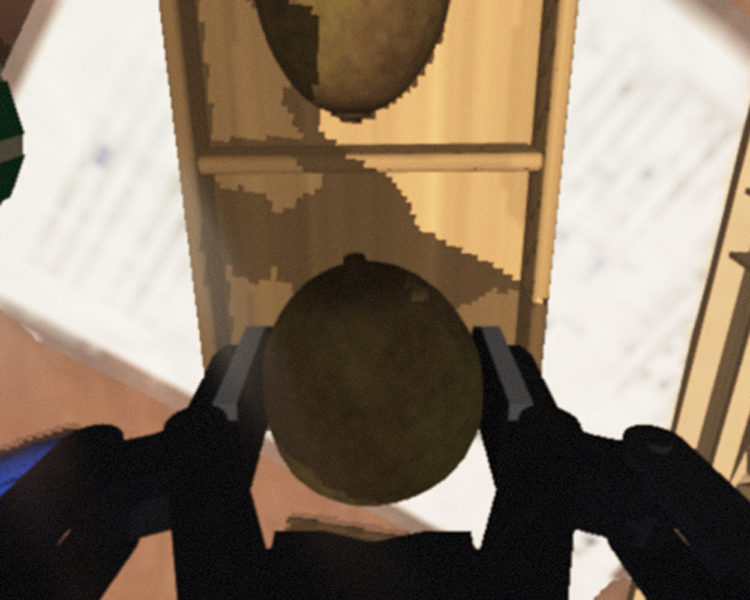

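Kiwi b sits in the left bay at the top of the crop, the cross wall is at row 160, and kiwi a hangs over the right bay.

```bash
python3 - <<'E'
from h import *
f={"T_tool_cam":np.array([[-.001,.946,.325,84.483],[1,.001,0,-.783],[0,.325,-.946,-149.015],[0,0,0,1]]),"intrinsics":[[381.9,0,318.1],[0,381.9,234.2],[0,0,1]]}
o=manip.get_obs()
a,b=[px2w(f,(70+u/1.5,80+v/1.5),22,o) for u,v in((200,163),(542,161))]
print(a,b,(a+b)/2,np.linalg.norm(a-b)); c=(a+b)/2
T=np.array(o["orientation"])[:2,:2]
d=(b-a)[:2]/np.linalg.norm((b-a)[:2]);yv=np.array([-d[1],d[0]]);t=c[:2]-47*yv
print("bay",t,"dp",T.T@(t-o["eef_pos"][:2]),"yaw",np.degrees(np.arctan2(d[1],d[0])))
E
```

```text
[550.68635956 -29.99302122  22.        ] [652.43395365 -15.82409614  22.        ] [601.56015661 -22.90855868  22.        ] 102.72940835872649
bay [608.04261854 -69.45936627] dp [ 1.22128863 -0.80026794] yaw 7.927776593171028
```

Request:
{"op": "carry_out", "data": {"hand": [1,1,1,1,1,1,0.2,0.2], "dp": [[0.001,0,0.01],[0.001,0,0.02],[0.001,0,0.028],[0.001,0,0.034],[0.001,0,0.036],[0.001,0,0.036],[0.001,0,0.036],[0.001,0,0.036]], "twist": [0,0,0,0,0,0,0,0]}}

```text
t: 22.5
eef_pos: [609.4, -69.6, 6.9]
orientation: [[-0.134, 0.991, 0.005], [0.991, 0.134, -0.001], [-0.002, 0.005, -1.0]]
ft_force: [-0.1, -0.1, -0.2]
opening: 68.0
```

Request:
{"op": "carry_out", "data": {"hand": [0.2,0.2,0.2,0.2,0.2,0.2,0.1,0], "dp": [[0,0,0],[0,0,-0.005],[0,0,-0.02],[0,0,-0.04],[0,0,-0.065],[0,0,-0.09],[0,0,-0.11],[0,0,-0.13]], "twist": [0,0,0,0,0,0,0,0]}}

```text
t: 23.5
eef_pos: [609.0, -69.6, 139.3]
orientation: [[-0.134, 0.991, 0.007], [0.991, 0.134, -0.001], [-0.002, 0.006, -1.0]]
ft_force: [0.6, -0.0, -0.0]
opening: 85.5
```

Request:
{"op": "carry_out", "data": {"hand": [0,0,0,0,0,0,0,0], "dp": [[-0.015,-0.03,0],[-0.03,-0.06,0],[-0.047,-0.09,0],[-0.063,-0.12,0],[-0.08,-0.15,0],[-0.093,-0.175,0],[-0.093,-0.175,0],[-0.093,-0.175,0]], "twist": [0.18,0.36,0.54,0.72,0.9,1.08,1.16,1.16]}}

```text
t: 24.5
eef_pos: [448.5, -185.3, 139.5]
orientation: [[0.855, 0.519, 0.009], [0.519, -0.855, -0.001], [0.007, 0.006, -1.0]]
ft_force: [0.4, -0.0, 0.7]
opening: 85.2
```

```bash
python3 - <<'E'
from h import *
f,o=look("w8.png")
for r in recognise(f,"marker")[:2]: print(r["confidence"],np.round(r["extent"]),fit(f,o,r["extent"],MODELS["marker"],(448,-185),name="fit8.png"))
tips(f,o,["marker"])
E
```

```text
t 24.5 tcp [ 448.5 -185.3  139.5] R [[0.855, 0.519, 0.009], [0.519, -0.855, -0.001], [0.007, 0.006, -1.0]] q [-0.06  0.74  0.61  2.09 -0.83  0.55  0.14] open 85.2
0.82 [307. 138. 332. 298.] (array([ 445.6, -188.2,  120.9]), np.float64(0.962))
marker 0.61 [318. 218.] [ 447.  -186.7]
```

View pics/w8.png

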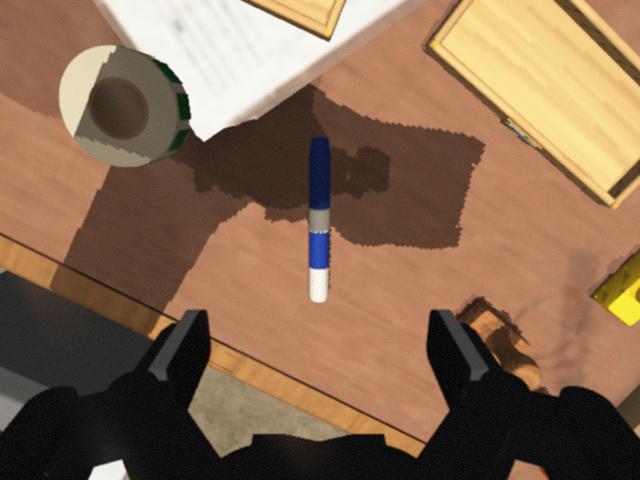

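The marker lies straight up the image from (318,138) to (318,302), aligned with the jaws. The roll and the stamp are well clear. Descending.

Request:
{"op": "carry_out", "data": {"hand": [0.5,0.5,0.5,0.5,0.5,0.5,0.5,0.5], "dp": [[-0.004,0.001,0.03],[-0.004,0.001,0.06],[-0.004,0.001,0.09],[-0.004,0.001,0.115],[-0.004,0.001,0.13],[-0.004,0.001,0.137],[-0.004,0.001,0.14],[-0.004,0.001,0.14]], "twist": [0,0,0,0,0,0,0,0]}}

```text
t: 25.65
eef_pos: [447.2, -188.0, -0.8]
orientation: [[0.854, 0.521, 0.008], [0.521, -0.854, -0.001], [0.007, 0.006, -1.0]]
ft_force: [-0.1, 0.5, 0.6]
opening: 42.3
```

Request:
{"op": "carry_out", "data": {"hand": [0.5,0.6,0.7,0.8,0.9,1,1,1], "dp": [[0,0,0.001],[0,0,0.002],[0,0,0.003],[0,0,0.003],[0,0,0.003],[0,0,0.003],[0,0,0.003],[0,0,0.003]], "twist": [0,0,0,0,0,0,0,0], "newtons": 30}}

```text
t: 26.65
eef_pos: [447.2, -188.0, -3.7]
orientation: [[0.854, 0.521, 0.009], [0.521, -0.854, -0.001], [0.007, 0.006, -1.0]]
ft_force: [0.3, 0.7, 3.3]
opening: 13.8
```

The opening reads 13.8 mm, less than the 16 mm barrel, so the tips sit above its middle. I'll reopen, go 8 mm lower and regrip.

Request:
{"op": "carry_out", "data": {"hand": [0.5,0.5,0.5,0.5,0.5,0.5,0.5,0.5], "dp": [[0,0,0],[0,0,0],[0,0,0.001],[0,0,0.003],[0,0,0.005],[0,0,0.007],[0,0,0.008],[0,0,0.008]], "twist": [0,0,0,0,0,0,0,0]}}

```text
t: 27.65
eef_pos: [447.3, -187.9, -8.2]
orientation: [[0.854, 0.52, 0.012], [0.52, -0.854, -0.0], [0.01, 0.006, -1.0]]
ft_force: [-3.4, 1.7, 43.9]
opening: 42.7
```

Request:
{"op": "carry_out", "data": {"hand": [0.6,0.7,0.8,0.9,1,1,1,1], "dp": [[0,0,0],[0,0,0],[0,0,0],[0,0,0],[0,0,0],[0,0,0],[0,0,0],[0,0,0]], "twist": [0,0,0,0,0,0,0,0], "newtons": 40}}

```text
t: 28.65
eef_pos: [447.0, -186.4, -5.9]
orientation: [[0.854, 0.521, 0.013], [0.521, -0.854, 0.002], [0.013, 0.005, -1.0]]
ft_force: [-2.7, 4.2, 31.5]
opening: 14.1
```

The fingertips are on the table: 44 N at z=−8. So the tips sit about 6 mm behind the TCP, and the opening simply reads 2–3 mm low. The marker is gripped, so I'll lift.

Request:
{"op": "carry_out", "data": {"hand": [1,1,1,1,1,1,1,1], "dp": [[0,0,-0.004],[0,0,-0.01],[0,0,-0.025],[0,0,-0.045],[0,0,-0.065],[0,0,-0.085],[0,0,-0.1],[0,0,-0.1]], "twist": [0,0,0,0,0,0,0,0]}}

```text
t: 29.65
eef_pos: [446.2, -186.9, 94.6]
orientation: [[0.854, 0.521, 0.014], [0.521, -0.854, 0.001], [0.013, 0.006, -1.0]]
ft_force: [0.4, 0.4, -0.1]
opening: 13.9
```

```bash
python3 - <<'E'
from h import *
f,o=look("w9.png");print(o["ft_force"])
E
```

```text
t 29.65 tcp [ 446.2 -186.9   94.6] R [[0.854, 0.521, 0.014], [0.521, -0.854, 0.001], [0.013, 0.006, -1.0]] q [ 0.07  0.78  0.4   2.13 -0.85  0.38  0.14] open 13.9
[ 0.40061099  0.42933799 -0.0763753 ]
```

View pics/w9.png

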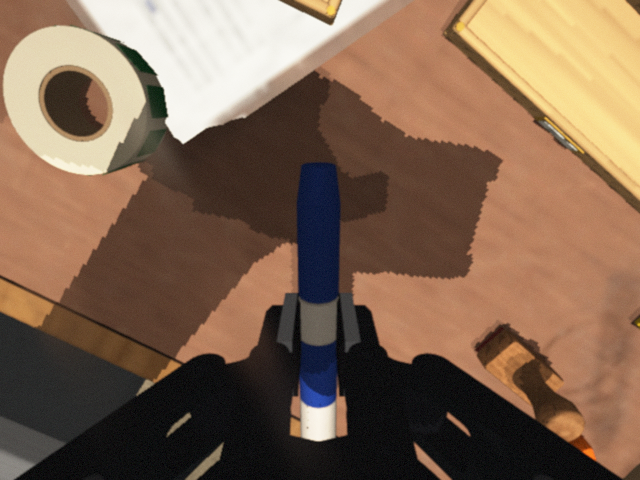

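The marker is held at its middle, tilted little: blue cap end at (318,165), white end at (318,420). Carrying it to the pen tray.

Request:
{"op": "carry_out", "data": {"hand": [1,1,1,1,1,1,1,1], "dp": [[0.015,0.025,0],[0.033,0.055,0],[0.051,0.085,0],[0.069,0.115,0],[0.085,0.14,0],[0.097,0.16,0],[0.102,0.169,0],[0.102,0.169,0.03]], "twist": [-0.15,-0.3,-0.45,-0.6,-0.75,-0.88,-0.94,-0.94]}}

```text
t: 30.7
eef_pos: [623.6, -279.3, 66.7]
orientation: [[0.083, 0.996, 0.018], [0.997, -0.083, 0.0], [0.002, 0.018, -1.0]]
ft_force: [0.6, 0.4, 0.0]
opening: 14.0
```

```bash
python3 - <<'E'
from h import *
f,o=look("w10.png");im=f["img"][:,:,::-1].copy()
C,y=np.array([621,-278,0]),np.radians(-5);R=np.array([[np.cos(y),-np.sin(y),0],[np.sin(y),np.cos(y),0],[0,0,1]])
for a,b,z in[(78,184,18),(66,172,18)]:
    P=(R@np.array([[i*a/2,j*b/2,z] for i,j in((-1,-1),(1,-1),(1,1),(-1,1))]).T).T+C
    cv2.polylines(im,[np.round(proj(f,P,o)).astype(int)],True,(0,0,255),1)
cv2.imwrite("pics/w10.png",im)
E
```

```text
t 30.7 tcp [ 623.6 -279.3   66.7] R [[0.083, 0.996, 0.018], [0.997, -0.083, 0.0], [0.002, 0.018, -1.0]] q [ 0.2   0.98  0.31  1.52 -0.42  0.69  0.62] open 14.0
```

View pics/w10.png

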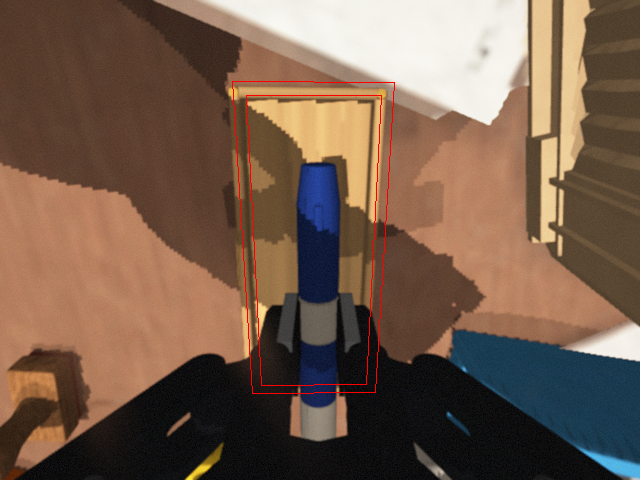

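The tray's real edge lies about 3 mm left of my outline, so I'll shift 6 mm in tool −y while lowering.

Request:
{"op": "carry_out", "data": {"hand": [1,1,1,1,1,1,1,1], "dp": [[-0.001,-0.004,0.01],[-0.001,-0.006,0.025],[-0.001,-0.006,0.04],[-0.001,-0.006,0.052],[-0.001,-0.006,0.06],[-0.001,-0.006,0.064],[-0.001,-0.006,0.064],[-0.001,-0.006,0.064]], "twist": [0,0,0,0,0,0,0,0]}}

```text
t: 31.75
eef_pos: [614.0, -276.6, -0.6]
orientation: [[0.083, 0.996, 0.009], [0.997, -0.083, 0.006], [0.007, 0.008, -1.0]]
ft_force: [-4.6, 3.8, 16.7]
opening: 13.9
```

Request:
{"op": "carry_out", "data": {"hand": [1,0.75,0.75,0.75,0.75,0.75,0.75,0.75], "dp": [[0,0.002,-0.002],[0,0.002,-0.002],[0,0.002,-0.002],[0,0.002,-0.002],[0,0.002,-0.01],[0,0.002,-0.03],[0,0.002,-0.06],[0,0.002,-0.1]], "twist": [0,0,0,0,0,0,0,0]}}

```text
t: 32.75
eef_pos: [614.9, -277.3, 101.1]
orientation: [[0.083, 0.996, 0.009], [0.997, -0.083, 0.006], [0.007, 0.008, -1.0]]
ft_force: [1.4, -0.0, -0.5]
opening: 21.2
```

```bash
python3 - <<'E'
from h import *
t=cams.grab_frame("scene");tips(t,None,["stamp","marker"])
t=cams.grab_frame("top");tips(t,None,["stamp"])
f,o=look("w11.png");tips(f,o,["marker","stamp"])
save(t,"top11.png",(240,180,440,300),4)
E
```

```text
stamp 0.88 [388. 325.] [ 440.4 -358.4]
stamp 0.87 [402. 361.] [ 384.3 -440.9]
stamp 0.74 [484. 382.] [ 464.5 -606.7]
marker 0.79 [404. 265.] [ 616.7 -276.2]
stamp 0.63 [419. 287.] [ 384.5 -451.7]
stamp 0.63 [464. 260.] [ 471.3 -606.4]
stamp 0.44 [387. 272.] [ 437.7 -348.8]
t 33.0 tcp [ 615.2 -277.2  100.1] R [[0.083, 0.996, 0.01], [0.997, -0.083, 0.006], [0.007, 0.009, -1.0]] q [ 0.19  0.93  0.33  1.52 -0.4   0.75  0.61] open 21.4
marker 0.97 [320. 236.] [ 616.3 -280.5]
stamp 0.78 [101. 356.] [ 440.7 -362.7]
stamp 0.74 [ 63. 445.] [ 385.9 -446.4]
```

View pics/w11.png

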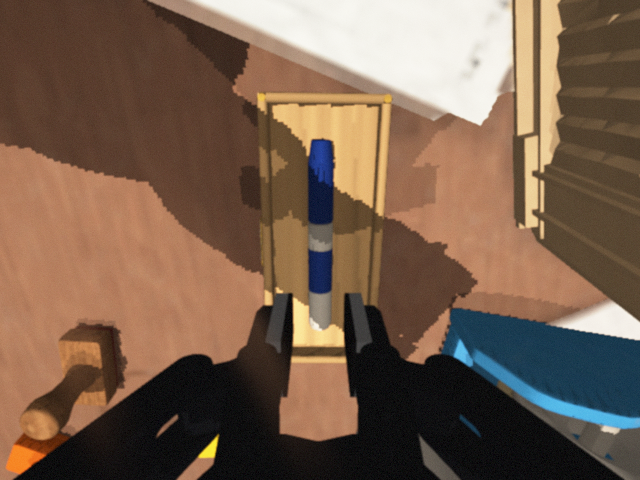

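The marker lies lengthwise in the pen tray, from (320,140) to (320,328). Next is the brown stamp at about (441,−361).

Request:
{"op": "carry_out", "data": {"hand": [0.4,0.4,0.4,0.4,0.4,0.4,0.4,0.4], "dp": [[-0.01,-0.02,-0.03],[-0.03,-0.05,-0.04],[-0.048,-0.08,-0.04],[-0.066,-0.11,-0.04],[-0.08,-0.135,-0.04],[-0.09,-0.155,-0.04],[-0.098,-0.166,-0.04],[-0.098,-0.166,-0.04]], "twist": [0,0,0,0,0,0,0,0]}}

```text
t: 34.15
eef_pos: [440.1, -361.6, 136.5]
orientation: [[0.084, 0.996, 0.007], [0.996, -0.084, 0.007], [0.008, 0.007, -1.0]]
ft_force: [-0.3, -0.3, 1.0]
opening: 51.2
```

```bash
python3 - <<'E'
from h import *
f,o=look("w12.png");tips(f,o,["stamp"])
save(f,"w12.png",(170,60,570,360),2)
E
```

```text
t 34.15 tcp [ 440.1 -361.6  136.5] R [[0.084, 0.996, 0.007], [0.996, -0.084, 0.007], [0.008, 0.007, -1.0]] q [ 0.45  0.76  0.28  1.83 -0.37  0.6   0.88] open 51.2
stamp 0.89 [262. 318.] [ 385.  -446.6]
stamp 0.8 [317. 219.] [ 439.2 -362.9]
stamp 0.72 [438. 293.] [ 533.9 -436. ]
```

View pics/w12.png

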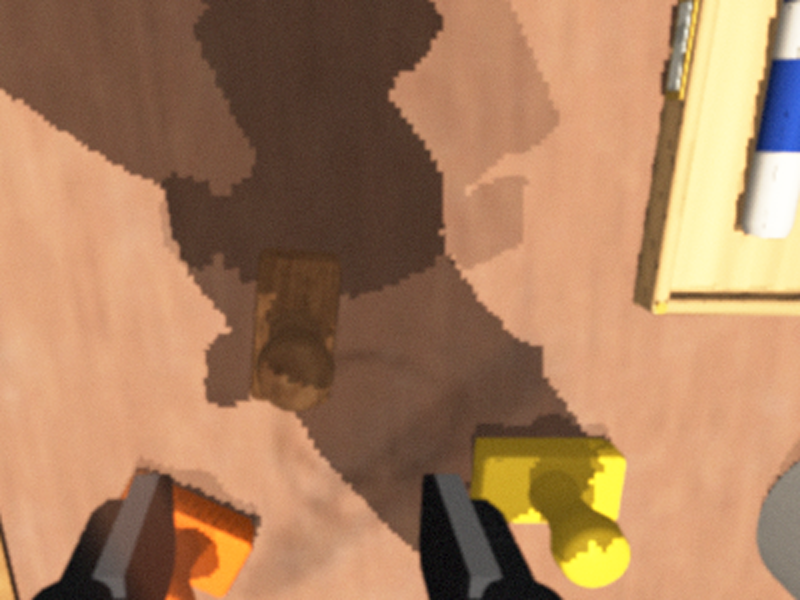

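The brown stamp stands at crop (295,330), nearly aligned with the tool. Its knob is at (293,370), and the look-alikes are clear of the fingers.

```bash
python3 - <<'E'
from h import *
f={"T_tool_cam":np.array([[-.001,.946,.325,84.483],[1,.001,0,-.783],[0,.325,-.946,-149.015],[0,0,0,1]]),"intrinsics":[[381.9,0,318.1],[0,381.9,234.2],[0,0,1]]}
o=manip.get_obs();T=np.array(o["orientation"])[:2,:2]
def tl(u,v,z): return T.T@(px2w(f,(170+u/2,60+v/2),z,o)[:2]-o["eef_pos"][:2])
print("knob",tl(295,365,66),tl(295,372,66))
for p in [(261,254),(341,257),(330,405),(252,393)]: print(p,tl(*p,22))
E
```

```text
knob [ 4.27320692 -0.61466454] [ 1.98984126 -0.61796691]
(261, 254) [ 29.80872133 -12.19169342]
(341, 257) [28.66975644 15.84002119]
(330, 405) [-27.45410406  12.71527626]
(252, 393) [-22.50632918 -16.34952068]
```

Request:
{"op": "carry_out", "data": {"hand": [0.4,0.4,0.4,0.4,0.4,0.4,0.4,0.4], "dp": [[0.002,0,0.02],[0.002,0,0.04],[0.002,0,0.06],[0.002,0,0.075],[0.002,0,0.09],[0.002,0,0.1],[0.002,0,0.106],[0.002,0,0.106]], "twist": [0.06,0.06,0.06,0.06,0.06,0.06,0.06,0.06]}}

```text
t: 35.25
eef_pos: [442.8, -357.6, 30.3]
orientation: [[0.142, 0.99, 0.008], [0.99, -0.142, 0.008], [0.009, 0.007, -1.0]]
ft_force: [0.7, -0.2, 0.6]
opening: 51.5
```

Request:
{"op": "carry_out", "data": {"hand": [0.5,0.6,0.7,0.8,0.9,1,1,1], "dp": [[0,0,0],[0,0,0],[0,0,0],[0,0,0],[0,0,0],[0,0,0],[0,0,0],[0,0,0]], "twist": [0,0,0,0,0,0,0,0], "newtons": 40}}

```text
t: 36.25
eef_pos: [442.6, -357.7, 30.6]
orientation: [[0.142, 0.99, 0.008], [0.99, -0.142, 0.008], [0.009, 0.007, -1.0]]
ft_force: [-2.3, 0.5, 5.7]
opening: 22.7
```

Request:
{"op": "carry_out", "data": {"hand": [1,1,1,1,1,1,1,1], "dp": [[0,0,-0.01],[0,0,-0.03],[0,0,-0.06],[0,0,-0.09],[0.015,0.002,-0.1],[0.045,0.006,-0.1],[0.085,0.012,-0.1],[0.125,0.017,-0.1]], "twist": [0,0,0,0,0,0,0,0], "newtons": 50}}

```text
t: 37.25
eef_pos: [476.6, -234.3, 131.2]
orientation: [[0.141, 0.99, 0.007], [0.99, -0.141, 0.009], [0.01, 0.006, -1.0]]
ft_force: [0.6, -0.5, -0.9]
opening: 22.1
```

Request:
{"op": "carry_out", "data": {"hand": [1,1,1,1,1,1,1,1], "dp": [[0.04,0.006,0],[0.08,0.011,0],[0.12,0.017,0],[0.16,0.022,0],[0.2,0.028,0],[0.24,0.033,0],[0.28,0.039,0],[0.32,0.044,0]], "twist": [-0.04,-0.08,-0.12,-0.16,-0.2,-0.24,-0.28,-0.32]}}

```text
t: 38.25
eef_pos: [564.4, 79.2, 133.9]
orientation: [[-0.181, 0.984, 0.005], [0.984, 0.18, 0.01], [0.009, 0.007, -1.0]]
ft_force: [-0.4, 0.1, 0.4]
opening: 22.2
```

```bash
python3 - <<'E'
from h import *
o=manip.get_obs();T=np.array(o["orientation"])[:2,:2]
print(T.T@(np.array([617,249])-o["eef_pos"][:2]),np.degrees(np.arctan2(T[1,1],T[0,1])),o["eef_pos"],o["qpos"],o["opening"])
E
```

```text
[157.49853513  82.41215933] 10.396969887604213 [564.36417985  79.20353323 133.91605725] [-0.40856048  0.76865159  0.33546916  1.84208172 -0.43593671  0.59704864
  0.38453337] 22.221883403195022
```

Request:
{"op": "carry_out", "data": {"hand": [1,1,1,1,1,1,1,1], "dp": [[0.03,0.016,0],[0.06,0.032,0],[0.09,0.047,0],[0.12,0.062,0],[0.142,0.074,0],[0.157,0.082,0.01],[0.157,0.082,0.025],[0.157,0.082,0.035]], "twist": [-0.02,-0.05,-0.05,-0.05,-0.05,-0.05,-0.05,-0.05]}}

```text
t: 39.25
eef_pos: [615.5, 247.0, 98.8]
orientation: [[-0.228, 0.974, 0.002], [0.974, 0.228, 0.008], [0.007, 0.004, -1.0]]
ft_force: [-0.1, -0.5, -0.5]
opening: 22.1
```

```bash
python3 - <<'E'
from h import *
f,o=look("w13.png");im=f["img"][:,:,::-1].copy()
C,y=np.array([617,249,0]),np.radians(13.3);R=np.array([[np.cos(y),-np.sin(y),0],[np.sin(y),np.cos(y),0],[0,0,1]])
for a,z in[(96,18),(84,18)]:
    P=(R@np.array([[i*a/2,j*a/2,z] for i,j in((-1,-1),(1,-1),(1,1),(-1,1))]).T).T+C
    cv2.polylines(im,[np.round(proj(f,P,o)).astype(int)],True,(0,0,255),1)
cv2.imwrite("pics/w13.png",im)
E
```

```text
t 39.25 tcp [615.5 247.   98.8] R [[-0.228, 0.974, 0.002], [0.974, 0.228, 0.008], [0.007, 0.004, -1.0]] q [-0.64  0.93  0.37  1.56 -0.45  0.73  0.17] open 22.1
```

View pics/w13.png

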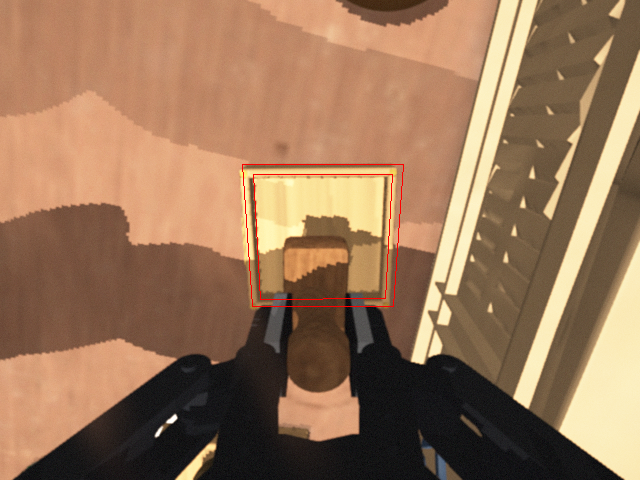

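The stamp hangs upright over the square tray, base at (316,265), with the tray outline agreeing within about 2 mm. Lowering it.

Request:
{"op": "carry_out", "data": {"hand": [1,1,1,1,1,1,1,1], "dp": [[0.004,0,0.01],[0.004,0,0.02],[0.004,0,0.032],[0.004,0,0.043],[0.004,0,0.052],[0.004,0,0.058],[0.004,0,0.06],[0.004,0,0.06]], "twist": [0,0,0,0,0,0,0,0]}}

```text
t: 40.3
eef_pos: [614.3, 250.9, 38.0]
orientation: [[-0.228, 0.974, 0.001], [0.974, 0.228, 0.007], [0.007, 0.003, -1.0]]
ft_force: [-0.0, 0.3, 0.2]
opening: 22.3
```

Another 3 mm to touch, then release and lift.

Request:
{"op": "carry_out", "data": {"hand": [1,1,1,1,1,1,1,1], "dp": [[0,0.001,0.001],[0,0.001,0.002],[0,0.001,0.003],[0,0.001,0.003],[0,0.001,0.003],[0,0.001,0.003],[0,0.001,0.003],[0,0.001,0.003]], "twist": [0,0,0,0,0,0,0,0]}}

```text
t: 41.3
eef_pos: [615.5, 251.1, 35.7]
orientation: [[-0.227, 0.974, 0.002], [0.974, 0.227, 0.007], [0.007, 0.003, -1.0]]
ft_force: [-1.4, 0.2, 5.4]
opening: 22.6
```

Request:
{"op": "carry_out", "data": {"hand": [0.9,0.8,0.6,0.5,0.5,0.5,0.5,0.5], "dp": [[0,0,0],[0,0,0],[0,0,0],[0,0,0],[0,0,0],[0,0,-0.01],[0,0,-0.03],[0,0,-0.06]], "twist": [0,0,0,0,0,0,0,0]}}

```text
t: 42.3
eef_pos: [615.3, 250.6, 97.1]
orientation: [[-0.227, 0.974, 0.002], [0.974, 0.227, 0.007], [0.007, 0.003, -1.0]]
ft_force: [-0.9, 0.8, 0.7]
opening: 42.9
```

Request:
{"op": "carry_out", "data": {"hand": [0.5,0.5,0.5,0.5,0.5,0.5,0.5,0.5], "dp": [[0,0,-0.04],[0,0,-0.08],[0,-0.02,-0.11],[0,-0.05,-0.13],[0,-0.08,-0.14],[0,-0.11,-0.14],[0,-0.14,-0.14],[0,-0.15,-0.14]], "twist": [0,0,0,0,0,0,0,0]}}

```text
t: 43.3
eef_pos: [467.8, 215.2, 238.0]
orientation: [[-0.227, 0.974, 0.002], [0.974, 0.227, 0.008], [0.008, 0.004, -1.0]]
ft_force: [0.8, 0.8, 1.0]
opening: 42.4
```

```bash
python3 - <<'E'
from h import *
s=cams.grab_frame("scene");tips(s,None,["kiwi_a_mid","kiwi_b_mid","marker","stamp","sticker_roll"])
t=cams.grab_frame("top");tips(t,None,["kiwi_a_mid","marker","stamp","sticker_roll"])
f,o=look("w14.png");print(o["ft_force"])
save(s,"s14.png",(200,110,480,320),2.8)
E
```

```text
kiwi_a_mid 0.58 [341. 222.] [603.2 -64.2]
kiwi_a_mid 0.21 [265. 177.] [589.7 227.6]
kiwi_b_mid 0.61 [315. 210.] [590.7  22.6]
marker 0.51 [402. 264.] [ 614.5 -272.3]
stamp 0.92 [403. 363.] [ 381.6 -444.3]
stamp 0.81 [434. 322.] [ 521.4 -435. ]
stamp 0.7 [484. 381.] [ 466.8 -605.4]
sticker_roll 0.93 [297. 251.] [458.8 -30.1]
kiwi_a_mid 0.61 [302. 221.] [611.6 -74. ]
marker 0.52 [364. 216.] [ 626.2 -279.5]
stamp 0.75 [466. 259.] [ 472.8 -611.1]
stamp 0.73 [410. 242.] [ 534.2 -431.2]
stamp 0.71 [205. 223.] [615.9 251.8]
sticker_roll 0.59 [291. 268.] [457.1 -32.5]
t 43.85 tcp [469.4 215.4 236.5] R [[-0.227, 0.974, 0.002], [0.974, 0.227, 0.007], [0.006, 0.003, -1.0]] q [-0.8   0.57  0.47  1.9  -0.37  0.75  0.1 ] open 43.0
[-0.18872061  0.53547048  0.08527812]
```

View pics/s14.png

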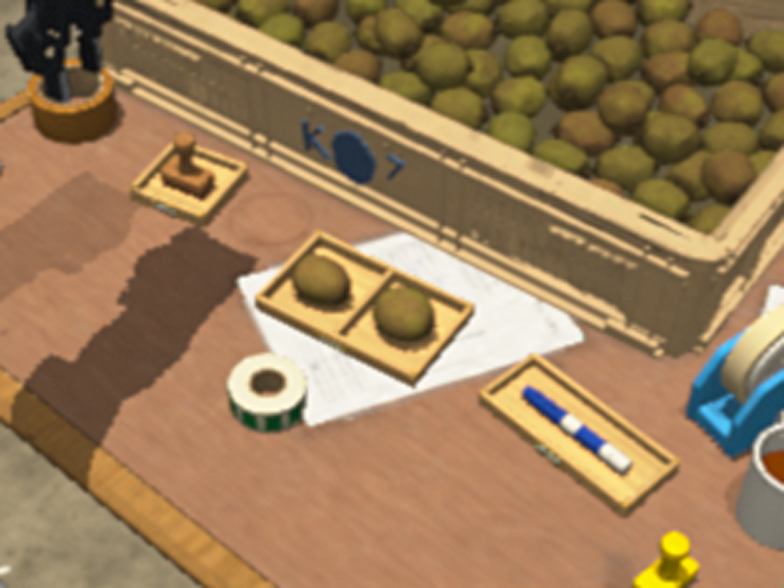

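Everything is in place: the stamp stands upright at (188,170), one kiwi sits in each bay at (320,280) and (403,313), the marker lies lengthwise at (575,428), and the roll is at (267,392) as before. The arm is well clear, so I'm handing in.

```bash
python3 -c "
from bench import manip;print(manip.finish_job())"
```

```text
the job is handed in; nothing more can be done
None
```

The table is tidied and the job was handed in at about 44 s. I moved things in the order asked: one kiwi into each bay, the marker lengthwise in the pen tray, then the brown stamp upright in the square tray.

**Last checks:** The final scene picture shows all four in their trays and the sticker roll unmoved. The arm was about 240 mm above the table, touching nothing. In that picture the network did not list the brown stamp. I saw it there myself, and the top camera placed it at (616, 252), in its tray.

**What failed or disagreed:**
- **Finger length:** The fingertips are about 30 mm shorter than the stated 25 mm nose. The first grip on the smaller kiwi closed on nothing and the second slipped up the fruit, so I measured again from close by.
- **Contact force:** While regripping the marker, the fingertips pressed on the table with about 44 N. That is over 40 N, but it was the fingertips rather than the arm or the gripper's body. The wrist readings stayed well below 120 N.
- **Gripper opening:** It read 1–3 mm less than the true width on everything I gripped.

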